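Lock the sample turntable of an inclined spectrometer stage with its pin

TASK

Turn the turntable on the sloping stage until the hole in its lug lies over the hole in the deck, then take the long round-headed pin from the rack and push it down through both holes until its head is fully home on the lug, and let go of it. Leave the square-headed short pin in the rack and do not knock the other things on the bench about.

Things in the scene. Friction and masses are not known exactly. Their poses are not given: they have to be found in the camera images.
- turntable_grip (a point): Black bar, 44 long x 14 wide x 34 mm high, across the middle of a dark steel turntable (disc 72 mm across, 8 thick) on the white deck (160 x 150 mm, slopes 25 degrees, low edge towards the robot). Point: on the turning axis, 17 mm above the disc's face. x along the bar (the lug is 0.7 rad counter-clockwise of x), y across it (to pinch), z the turning axis, up out of the deck.
- turntable (a joint): Angle of the turntable, rad: 0 = lug hole exactly over the deck hole, growing counter-clockwise seen looking down on the deck. Starts between 0.5 and 1.3; range -0.5 to 1.7, no stop or click at 0. Turns with about 0.06 N m and stays where it is left.
- lug_hole (a point): Centre of the 12 mm hole in the lug, at the lug's upper face. The lug is a 28 mm wide, 8 mm thick dark steel ear that sticks out of the disc's rim, its upper face level with the disc's; the hole is 55 mm from the turning axis and goes right through. Axes as turntable_grip.
- deck_hole (a point): Centre of the mouth of the 12 mm hole in the deck, 55 mm up the slope from the turning axis, 32 mm deep, seen while the lug is turned away. x up the slope, away from the robot; y level; z square to the deck, out of it (25 degrees from vertical), along the hole. The lug's underside is 2 mm and its upper face 10 mm above the deck.
- rack: Grey plastic block 60 mm (x) x 140 mm (y) x 50 mm high, fixed to the bench; origin at the centre of its underside, z up. Two 12 mm holes at y = +38 and -38 mm hold one pin each, upright, heads resting on its top; which pin is in which varies.
- pin_grip (a point): The long steel pin (60 g): shank 10 mm thick, 38 mm long, its last 8 mm tapering to 5 mm, under a plain round head 36 mm high, 19 mm thick, with a 21 mm flange at its foot; 74 mm overall. Point: centre of the head, 18 mm above its underside; z along the pin towards the head. Starts upright in the rack.
- pin_seat (a point): Underside of the long pin's head, on its axis; z along the pin towards the head. Fully home, it lies on lug_hole.
- short_grip (a point): The other pin, to be left alone: square steel head 22 x 22 x 22 mm on a 10 mm shank only 20 mm long. This point is the centre of its head.
- jar: Small jar, 44 mm across, 55 mm high, origin under its centre; bystander.
- spatula: Steel spatula, 180 mm long, lying flat; bystander.
- dish: Shallow glass dish, 90 mm across, 14 mm high; bystander.
- beaker: Glass beaker, 60 mm across, 80 mm high; bystander.
- tub: White wipes tub with a lid, 100 mm across, 170 mm high; bystander.
- solvent: White bottle, 60 mm across, 130 mm high; bystander.
- tissues: Cardboard tissue box 120 x 120 x 90 mm; bystander.
- pin: The long pin as a whole; origin at the tip of its shank, z along the pin towards the head.

How it is judged:
By the outcome, as a careful person would: the job done as asked, in the order asked, and still so for the second after the job is handed in, with the robot touching nothing.
It also fails if it takes over 64 s, if anything falls off the work surface, if the arm or the gripper's body presses on something with over 40 N, if the wrist force passes 120 N, or if a joint passes its speed limit or range.

ROBOT

A 6-joint arm with a two-finger parallel gripper is mounted at the origin on the work surface. World frame = base frame: x ahead of the robot, y to its left, z up, the work surface at z = 0. Lengths are in m, angles in degrees, forces in N, time in s.
With the tool pointing down it reaches from about 0.4 to 0.825 m from the base axis. Payload 7 kg.
Tool frame: the origin (TCP) lies on the centre line of the jaws, within the pads' length; the fingertips stand 11 mm ahead of it and the grasp point (between the pads) lies 8 mm behind it; z points along the fingers, y is the line along which they close (so a half turn about z gives the same grasp; the last joint's range is limited). The gripper opens to 88 mm and grips with 3 to 60 N. Pads are 19 mm wide; open, the fingers measure 130 mm over their backs; the gripper's body (78 mm by 193 mm) begins 47 mm behind the grasp point.
Start: joints at [82.798, 20.546, 0.682, 0, -70.136, -16.507], TCP at [0.271, 0.618, 0.238] pointing down, gripper open.
Joint ranges: [-176.03, 176.03], [-82.01, 121.73], [-58.28, 71.71], [-173.87, 95.51], [-174.79, -0.11], [-173.66, 173.66]. Speed limits (degrees/s): [136.94, 136.94, 172.46, 180, 180, 180].

INTERFACE

Orientations are given as [roll, pitch, yaw] about the fixed x, y, z axes, in that order (R = Rz(yaw) Ry(pitch) Rx(roll)).
In Python, from plant import r, capture, camera_model, job gives the robot as it stands.
- The arm moves only by the tool drive_tool, never from a script. Its argument "increments" is a list that holds one entry, the list of rows, each a list of 5 numbers: the gripper's target within -1 to 1 (fully open at 1, half-way at 0, shut at -1), then the shift along the tool's x, y, z scaled (see below), then the turn about the tool's z scaled (see below). In form: [[[gripper, tx, ty, tz, roll], ...]]. A call has 1 to 5 rows; each row is the pose to reach, as a shift and turn from the pose commanded when the call began, along the tool's axes at that moment, turning the shorter way round; what a row does not reach only later rows make up. The controller multiplies each number of a shift by 120 mm and each number of a turn by 360 degrees. A row lasts 1/8 s, in which the tool goes at most 62.5 mm and 10.7 degrees, less where a joint would pass 70% of its speed; a pose out of reach is approached as far as the arm can. A call with a number of a shift or a turn outside -1 to 1 is refused whole. A call with a gripper value outside its range is refused whole. The fingers move at their own pace and stop on an object; "squeeze" is the grip in N (left out, the last holds). Time passes only in rows, so rows that repeat a pose let the fingers close. It gives the time, the measured TCP pose, the force, the opening and the grip force at its end, in the units of the state.
- r.get_state(): the state, without advancing time (a new reading comes with each control period).
- capture(name): name is "side" or "top" or "wrist"; returns the picture (480x640x3 uint8, red, green, blue); there is no depth.
- camera_model(name): a dict with "camera_matrix" (3x3 intrinsics, pixels), "k1" (the pictures are not rectified: a ray, as slopes to the right and down, at radius r is drawn at 1 + k1 r^2 times it, then the intrinsics apply), "rvec" (rotation vector, rad) and "tvec" (3), from world to camera coordinates, as OpenCV has them. Camera axes: x right, y down, z forward; pixel columns grow to the right and rows downward; lengths in m; the calibration is good to about 2 mm. A picture is of the moment at which its call begins: read the wrist's pose just before it. camera_model takes no time and is no camera call; for the wrist camera it gives the pose at the moment of the call.
- job.close_job(): hands the job in; it is judged then, once.
The state is a dict: "time_s": time; "joints": joint angles; "qd": joint speeds; "joint_torque": joint torques, N m; "tcp_pos": TCP position; "eef_rot": TCP orientation; "contact_force": force on the tool from outside, world axes, zero at the start; "moment": the same for the moment, N m; "gripper_width": finger opening in m; "gripper_force": force on a finger pad.
Only numpy, scipy, OpenCV 4.12 (cv2) and the standard library are available. Lean on these libraries where they do the work, as an engineer would, in place of code of your own. Each camera call takes 0.05 s, during which the arm holds its last target. There are 200 camera calls.

## Working session

There is one attempt and no reset: what is moved stays moved. The work goes in short steps, Python scripts to look and compute and a tool call to move; the robot and the scene stay as the last step left them, time stands still between calls to the robot, and variables do not carry over. Pictures are saved under pics/ and viewed, at most 10 in all, crops included, and the job is handed in when it is done.

Besides the shell and the picture viewer there is one more tool, called after "Emit:" in YAML: its name, and indented under it one key for each argument. drive_tool: Moves the arm, as the interface text tells. Its arguments: {"type":"object","properties":{"increments":{"type":"array"},"squeeze":{"type":"number"}},"required":["increments"]}

```bash
ls; mkdir -p pics
python3 - <<'E'
from plant import r,capture,camera_model
import cv2,numpy as np
s=r.get_state();print(s)
for n in("side","top"):
    im=capture(n);cv2.imwrite(f"pics/{n}0.png",im[:,:,::-1]);m=camera_model(n);print(n,m)
    R=cv2.Rodrigues(np.array(m["rvec"],float))[0];print(-R.T@np.array(m["tvec"]).ravel(),R[2])
print(camera_model("wrist"))
E
```

```text
pics
{'time_s': 0.0, 'joints': array([ 8.27980533e+01,  2.05907196e+01,  6.33360383e-01, -2.07967167e-02,
       -7.01382080e+01, -1.65075282e+01]), 'qd': array([ 0.01956378, -0.03138458, -0.13678592,  0.03910117, -0.0035029 ,
        0.075685  ]), 'joint_torque': array([-1.33876292e-03, -5.82723141e+01,  2.93048537e+01,  6.99690789e+00,
        6.72890237e-03, -1.82873127e-04]), 'tcp_pos': array([0.27123728, 0.61756829, 0.23662551]), 'eef_rot': array([ 1.79902816e+02, -8.41283049e-03, -2.37165498e+01]), 'contact_force': array([-0.69576378, -0.63068251, -0.00574986]), 'moment': array([-0.0356569 , -0.0168033 , -0.03506887]), 'gripper_force': 0.0, 'gripper_width': 0.08743448132457828}
side {'camera_matrix': array([[480.76692939,   0.        , 320.02156412],
       [  0.        , 480.76692939, 238.28573107],
       [  0.        ,   0.        ,   1.        ]]), 'k1': 0.04415575642525728, 'rvec': array([ 0.13170779, -2.68887506,  1.46986031]), 'tvec': array([0.58614314, 0.12198553, 1.07937999])}
[0.47252993 0.90155283 0.69815712] [ 0.10623018 -0.83585245 -0.5385776 ]
top {'camera_matrix': array([[434.99930303,   0.        , 315.68555361],
       [  0.        , 434.99930303, 234.81981077],
       [  0.        ,   0.        ,   1.        ]]), 'k1': -0.07272253409207831, 'rvec': array([ 2.11400956, -2.10565248,  0.19602762]), 'tvec': array([0.00702053, 0.59134018, 1.1121242 ])}
[ 0.35892539 -0.00800959  1.20733638] [ 0.19837386  0.01482997 -0.98001423]
{'camera_matrix': array([[421.48769421,   0.        , 318.93195707],
       [  0.        , 421.48769421, 247.03324424],
       [  0.        ,   0.        ,   1.        ]]), 'k1': -0.08633803320582335, 'rvec': array([-1.61117719,  2.46856724,  0.38138687]), 'tvec': array([ 0.67393788, -0.03799428,  0.39225436])}
```

View pics/top0.png

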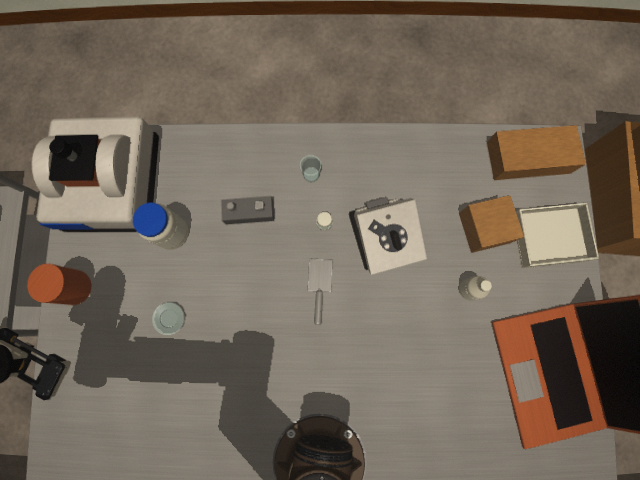

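View pics/side0.png

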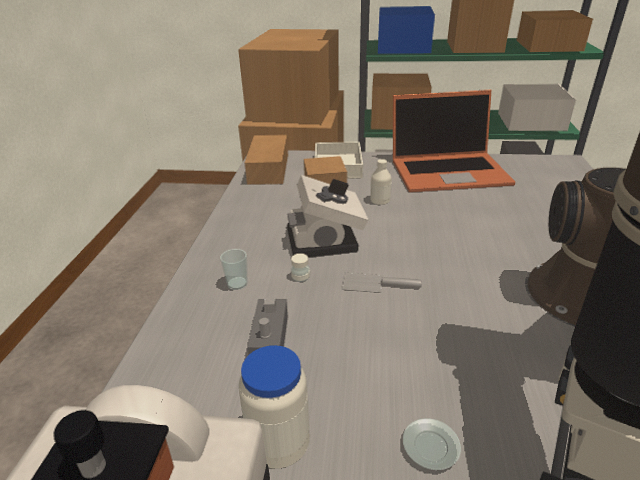

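```bash
cat > h.py <<'E'
import numpy as np,cv2
from scipy.spatial.transform import Rotation as Ro
from plant import r,capture,camera_model
def ray(m,uv):
    K=m["camera_matrix"];k=m["k1"];uv=np.atleast_2d(np.array(uv,float))
    n=cv2.undistortPoints(uv[:,None],K,np.array([k,0,0,0,0.]))[:,0]
    R=cv2.Rodrigues(np.array(m["rvec"],float))[0];o=-R.T@np.array(m["tvec"]).ravel()
    return o,np.c_[n,np.ones(len(n))]@R
def onz(m,uv,z):
    o,d=ray(m,uv);z=np.asarray(z,float);return o+d*((z-o[2])/d[:,2])[:,None]
def onplane(m,uv,p,n):
    o,d=ray(m,uv);return o+d*(((p-o)@n)/(d@n))[:,None]
def proj(m,P):
    P=np.atleast_2d(np.array(P,float));return cv2.projectPoints(P[:,None],np.array(m["rvec"],float),np.array(m["tvec"],float),m["camera_matrix"],np.array([m["k1"],0,0,0,0.]))[0][:,0]
def tcpR(s): return Ro.from_euler('xyz',s["eef_rot"],degrees=True).as_matrix()
def go(s,target,yaw):  # target TCP, yaw of tool (pointing down) -> row numbers
    R=tcpR(s);d=R.T@(np.array(target)-s["tcp_pos"])/0.12
    Rt=Ro.from_euler('xyz',[180,0,yaw],degrees=True).as_matrix()
    a=Ro.from_matrix(R.T@Rt).as_rotvec(degrees=True)
    return d.round(3),(a[2]/360).round(4)
def state():
    s=r.get_state();print("t%.2f"%s["time_s"],s["tcp_pos"].round(4),s["eef_rot"].round(2),"w%.4f F"%s["gripper_width"],s["contact_force"].round(1),s["joints"].round(0));return s
E
python3 - <<'E'
from h import *
m=camera_model("top")
print("rack",onz(m,[[222,199],[272,196],[232,206],[261,206]],[.05,.05,.07,.07]).round(3))
print("deck",onz(m,[[352,212],[411,199],[426,259],[370,273],[390,237]],.12).round(3))
print("jar,beaker,spat",onz(m,[[324,219],[311,168],[320,275]],[.05,.04,0]).round(3))
m=camera_model("wrist");s=r.get_state();R=cv2.Rodrigues(np.array(m["rvec"]))[0]
c=-R.T@m["tvec"];print(c,R,tcpR(s).T@(c-s["tcp_pos"]),tcpR(s))
E
```

```text
rack [[0.694 0.271 0.05 ]
 [0.703 0.131 0.05 ]
 [0.669 0.237 0.07 ]
 [0.669 0.158 0.07 ]]
deck [[ 0.639 -0.085  0.12 ]
 [ 0.675 -0.239  0.12 ]
 [ 0.517 -0.271  0.12 ]
 [ 0.482 -0.128  0.12 ]
 [ 0.574 -0.181  0.12 ]]
jar,beaker,spat [[ 0.637 -0.013  0.05 ]
 [ 0.788  0.024  0.04 ]
 [ 0.489 -0.002  0.   ]]
[0.34700257 0.58438374 0.38416686] [[-0.4022898  -0.91551073  0.001737  ]
 [-0.87230004  0.38387697  0.30287145]
 [-0.27794886  0.12032691 -0.95302983]] [ 0.08273198  0.00019861 -0.14743912] [[ 9.15565516e-01 -4.02168587e-01 -4.61566904e-04]
 [-4.02168818e-01 -9.15564366e-01 -1.46044977e-03]
 [ 1.64752811e-04  1.52276527e-03 -9.99998827e-01]]
```

Emit:
drive_tool:
  increments:
    - [[1, 0.98, 1, -0.54, 0], [1, 0.98, 1, -0.54, 0], [1, 0.98, 1, -0.54, 0]]

```text
time_s: 0.48
tcp_pos: [0.3312, 0.4589, 0.3028]
eef_rot: [180.0, -0.0, -23.7]
contact_force: [0.5, 0.3, -0.4]
gripper_width: 0.0873
gripper_force: 0.0
```

Emit:
drive_tool:
  increments:
    - [[1, 0.98, 1, 0, 0], [1, 0.98, 1, 0, 0], [1, 0.98, 1, 0, 0]]

```text
time_s: 0.85
tcp_pos: [0.3905, 0.3012, 0.3025]
eef_rot: [-180.0, 0.0, -23.8]
contact_force: [0.2, 0.6, 0.4]
gripper_width: 0.0876
gripper_force: 0.0
```

Emit:
drive_tool:
  increments:
    - [[1, 0.98, 1, 0, 0], [1, 0.98, 1, 0, 0], [1, 0.98, 1, 0, 0]]

```text
time_s: 1.23
tcp_pos: [0.4498, 0.1442, 0.3024]
eef_rot: [-180.0, 0.0, -23.8]
contact_force: [0.2, 0.7, 0.8]
gripper_width: 0.0873
gripper_force: 0.0
```

Emit:
drive_tool:
  increments:
    - [[1, 0.98, 1, 0, 0], [1, 0.98, 1, 0, 0], [1, 0.98, 1, 0, 0]]

```text
time_s: 1.6
tcp_pos: [0.5093, -0.013, 0.3022]
eef_rot: [180.0, 0.0, -23.8]
contact_force: [0.7, 1.2, 0.4]
gripper_width: 0.0876
gripper_force: 0.0
```

Emit:
drive_tool:
  increments:
    - [[1, 0.95, 1, 0, 0], [1, 0.95, 1, 0, 0], [1, 0.95, 1, 0, 0]]

```text
time_s: 1.98
tcp_pos: [0.5654, -0.1689, 0.3016]
eef_rot: [180.0, 0.1, -23.8]
contact_force: [0.2, 1.0, -0.0]
gripper_width: 0.0873
gripper_force: 0.0
```

Emit:
drive_tool:
  increments:
    - [[1, 0, 0, 0, 0.145], [1, 0, 0, 0, 0.145], [1, 0, 0, 0, 0.145], [1, 0, 0, 0, 0.145], [1, 0, 0, 0, 0.145]]

```text
time_s: 2.6
tcp_pos: [0.565, -0.1663, 0.3019]
eef_rot: [180.0, 0.0, -76.2]
contact_force: [-0.6, 0.4, 0.2]
gripper_width: 0.0877
gripper_force: 0.0
```

Emit:
drive_tool:
  increments:
    - [[1, 0, 0, 0, 0.147], [1, 0, 0, 0, 0.147], [1, 0, 0, 0, 0.147], [1, 0, 0, 0, 0.147], [1, 0, 0, 0, 0.147]]

```text
time_s: 3.22
tcp_pos: [0.565, -0.1663, 0.3019]
eef_rot: [180.0, -0.0, -129.2]
contact_force: [-0.0, 0.1, -0.3]
gripper_width: 0.0876
gripper_force: 0.0
```

Emit:
drive_tool:
  increments:
    - [[1, 0, 0, 0, 0.107], [1, 0, 0, 0, 0.107], [1, 0, 0, 0, 0.107], [1, 0, 0, 0, 0.107], [1, 0, 0, 0, 0.107]]

```text
time_s: 3.85
tcp_pos: [0.5651, -0.1663, 0.302]
eef_rot: [180.0, -0.0, -167.3]
contact_force: [0.2, 0.5, 0.2]
gripper_width: 0.0875
gripper_force: 0.0
```

Run:
```python
from h import *
s=state();im=capture("wrist");cv2.imwrite("pics/w1.png",im[:,:,::-1])
```

```text
t3.85 [ 0.5651 -0.1663  0.302 ] [ 1.7998e+02 -4.0000e-02 -1.6731e+02] w0.0875 F [0.2 0.5 0.2] [  3.  11.  -5.  -0. -75. -80.]
```

View pics/w1.png

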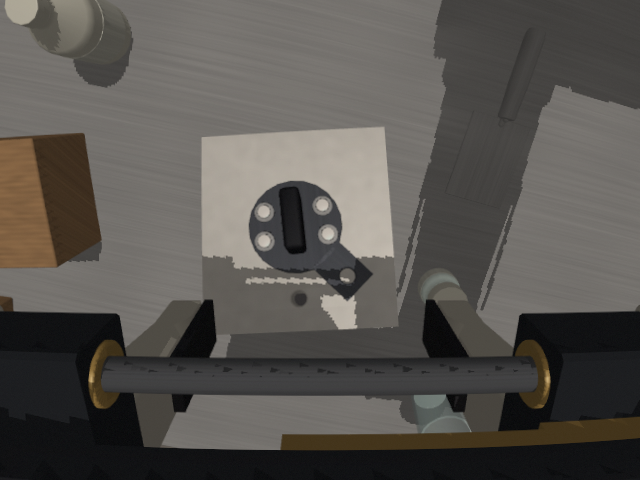

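Run:
```python
import cv2
im=cv2.imread("pics/w1.png")[120:345,190:410];cv2.imwrite("pics/w1c.png",cv2.resize(im,None,fx=2.6,fy=2.6,interpolation=cv2.INTER_CUBIC))
```

```text
(no output)
```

View pics/w1c.png

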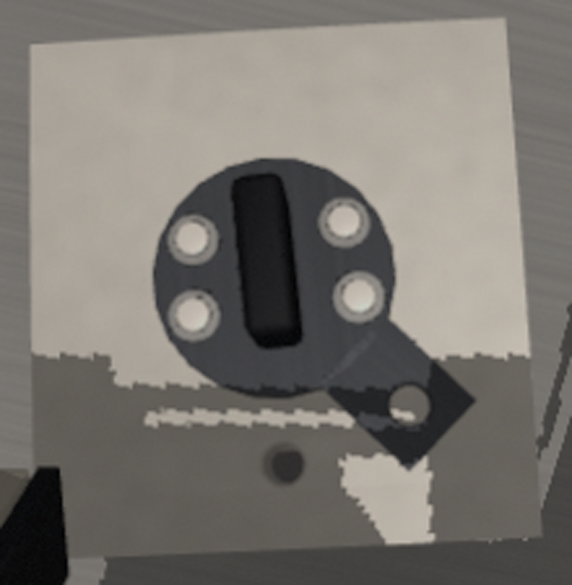

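```bash
cat > fit.py <<'E'
from h import *
from scipy.optimize import least_squares
def frame(yaw):
    return Ro.from_euler('ZY',[yaw,-np.radians(25)]).as_matrix() # x up slope, z normal leaning to robot
E
python3 - <<'E'
from fit import *
m=camera_model("wrist")
c=lambda *p:np.array(p,float)/2.6+[190,120]
px=np.array([c(274,277),c(284,465),c(409,404),c(31,44),c(505,18),c(541,538),c(35,558),c(153,277),c(395,277)])
def model(q,sw):
    x,y,z,yaw,th,ox,oy=q;F=frame(yaw);a,b=(.08,.075) if sw else (.075,.08)
    L=[[0,0,.01],[.055,0,0],[.055*np.cos(th),.055*np.sin(th),.01],
       [ox-a,oy-b,0],[ox-a,oy+b,0],[ox+a,oy+b,0],[ox+a,oy-b,0],[0,-.036,.01],[0,.036,.01]]
    return np.array([x,y,z])+np.array(L)@F.T
for sw in(0,1):
    f=lambda q:(proj(m,model(q,sw))-px).ravel()
    s=least_squares(f,[.57,-.18,.12,.2,.8,0,0],x_scale=.01,loss='soft_l1')
    print(sw,s.cost,s.x.round(4),np.degrees(s.x[3:5]).round(1));print(f(s.x).reshape(-1,2).round(1).tolist())
    P=model(s.x,sw);print(P[:3].round(4));print(proj(camera_model("top"),P[[0,3,4,5,6]]).round(0).tolist())
E
```

```text
0 45.25328692227854 [ 5.747e-01 -1.830e-01  1.249e-01  2.550e-01  7.836e-01  2.900e-03
 -5.000e-04] [14.6 44.9]
[[0.1, 0.2], [-1.3, -0.6], [0.2, 0.2], [-3.9, 9.7], [6.8, 13.0], [2.8, -2.1], [-7.2, -4.4], [0.4, 1.7], [0.1, -1.2]]
[[ 0.5706 -0.184   0.1339]
 [ 0.6229 -0.1704  0.1481]
 [ 0.595  -0.1376  0.1504]]
[[392.0, 237.0], [426.0, 255.0], [367.0, 270.0], [354.0, 215.0], [416.0, 199.0]]
1 3.6046092776780636 [ 5.732e-01 -1.832e-01  1.291e-01  2.716e-01  7.655e-01 -4.000e-04
 -1.000e-04] [15.6 43.9]
[[-0.1, -0.3], [-0.4, -0.1], [0.5, 0.5], [0.1, 0.0], [0.2, 0.4], [-0.2, -0.3], [-0.1, -0.0], [-0.4, 1.9], [0.4, -2.5]]
[[ 0.5691 -0.1843  0.1381]
 [ 0.6212 -0.1698  0.1523]
 [ 0.5935 -0.138   0.1549]]
[[393.0, 237.0], [425.0, 258.0], [370.0, 274.0], [356.0, 214.0], [414.0, 199.0]]
```

```bash
cat >> fit.py <<'E'
yaw0=.2716;F=frame(yaw0);C=np.array([.5691,-.1843,.1381]);n=F[:,2] # disc face centre
def baryaw(a):
    y=F@[-np.sin(a),np.cos(a),0];return np.degrees(np.arctan2(-y[0],y[1]))-180
E
python3 - <<'E'
from fit import *
s=state();G=C+n*.029;T=G-[0,0,.008];th=.7655
print(G,baryaw(th-.7),baryaw(-.7),[baryaw(a) for a in(-.2,-.4,-.6)])
print(go(s,T,baryaw(th-.7)),go(s,T+[0,0,.06],baryaw(th-.7)))
E
```

```text
t3.90 [ 0.5651 -0.1663  0.302 ] [ 1.7999e+02 -3.0000e-02 -1.6721e+02] w0.0877 F [-0.5  0.2 -1.3] [  3.  11.  -5.  -0. -75. -80.]
[ 0.55729334 -0.18758794  0.16438293] -161.03633934569888 -201.79558559251151 [np.float64(-174.84862819656362), np.float64(-185.40433881486058), np.float64(-196.23897316511864)]
(array([ 0.102, -0.159,  1.214]), np.float64(-0.0171)) (array([ 0.102, -0.159,  0.714]), np.float64(-0.0171))
```

Emit:
drive_tool:
  increments:
    - [[-0.2, 0.102, -0.159, 0.714, -0.017], [-0.2, 0.102, -0.159, 0.714, -0.017], [-0.2, 0.102, -0.159, 0.714, -0.017]]

```text
time_s: 4.28
tcp_pos: [0.5561, -0.1879, 0.2147]
eef_rot: [179.9, -0.2, -161.2]
contact_force: [-0.1, -0.3, -0.4]
gripper_width: 0.063
gripper_force: 0.0
```

Run:
```python
from fit import *
s=state();G=C+n*.029;T=G-[0,0,.008]
print(go(s,T,-161.04))
im=capture("wrist");cv2.imwrite("pics/w2.png",im[:,:,::-1])
m=camera_model("wrist");print(proj(m,[G,C,C+n*.034+F@[.022,0,0],C+n*.034]).round(0))
```

```text
t4.28 [ 0.5561 -0.1879  0.2147] [ 179.9    -0.23 -161.17] w0.0630 F [-0.1 -0.3 -0.4] [  0.  13. -12.  -0. -64. -72.]
(array([-0.012, -0.002,  0.486]), np.float64(-0.0004))
[[320. 283.]
 [319. 285.]
 [318. 327.]
 [320. 282.]]
```

View pics/w2.png

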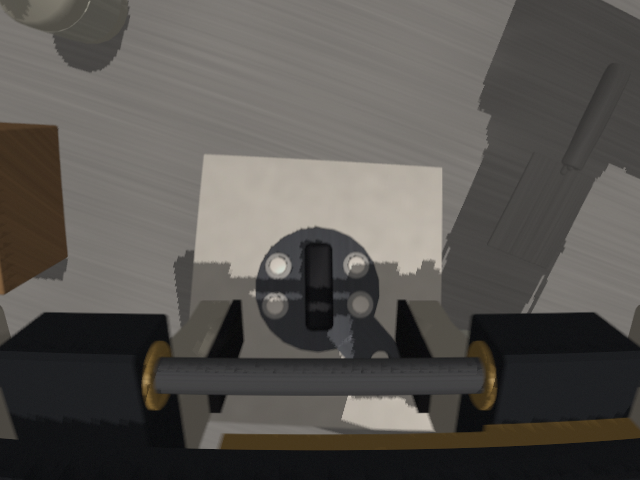

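Emit:
drive_tool:
  increments:
    - [[-0.4, -0.012, 0, 0.486, 0], [-0.4, -0.012, 0, 0.486, 0], [-0.5, -0.012, 0, 0.486, 0]]

```text
time_s: 4.7
tcp_pos: [0.5603, -0.1873, 0.161]
eef_rot: [-179.9, 0.1, -161.2]
contact_force: [0.1, -1.5, 0.2]
gripper_width: 0.0293
gripper_force: 0.0
```

Emit:
drive_tool:
  increments:
    - [[-1, 0, 0, 0, 0], [-1, 0, 0, 0, 0], [-1, 0, 0, 0, 0], [-1, 0, 0, 0, 0]]
  squeeze: 10

```text
time_s: 5.2
tcp_pos: [0.56, -0.1868, 0.1606]
eef_rot: [-179.9, 0.2, -161.2]
contact_force: [-1.8, 4.0, 5.6]
gripper_width: 0.0142
gripper_force: 10.0
```

Emit:
drive_tool:
  increments:
    - [[-1, 0, 0, 0, 0.03], [-1, 0, 0, 0, 0.055], [-1, 0, 0, 0, 0.08], [-1, 0, 0, 0, 0.113], [-1, 0, 0, 0, 0.113]]

```text
time_s: 5.82
tcp_pos: [0.5596, -0.1872, 0.1605]
eef_rot: [180.0, 0.2, 158.0]
contact_force: [-1.5, 1.0, 4.9]
gripper_width: 0.0185
gripper_force: 11.4
```

Emit:
drive_tool:
  increments:
    - [[-1, 0, 0, 0, 0], [-1, 0, 0, 0, 0]]

```text
time_s: 6.08
tcp_pos: [0.5596, -0.1872, 0.1605]
eef_rot: [180.0, 0.2, 158.1]
contact_force: [-1.9, 1.7, 5.0]
gripper_width: 0.0187
gripper_force: 11.3
```

Run:
```python
from fit import *
s=state();print(s["moment"].round(2))
```

```text
t6.08 [ 0.5596 -0.1872  0.1605] [1.7996e+02 1.5000e-01 1.5813e+02] w0.0187 F [-1.9  1.7  5. ] [   0.   16.  -17.    0.  -57. -112.]
[0.72 0.37 0.16]
```

Emit:
drive_tool:
  increments:
    - [[-0.3, 0, 0, 0, 0], [-0.3, 0, 0, 0, 0], [-0.3, 0, 0, 0, 0]]

```text
time_s: 6.45
tcp_pos: [0.5588, -0.1872, 0.1584]
eef_rot: [-180.0, 0.0, 158.1]
contact_force: [-0.7, 0.3, 0.9]
gripper_width: 0.0304
gripper_force: 0.0
```

Emit:
drive_tool:
  increments:
    - [[-0.2, 0, 0, -0.5, 0], [0, 0, 0, -1, -0.05], [0, 0, 0, -1, -0.104], [0, 0, 0, -1, -0.104], [0, 0, 0, -1, -0.104]]

```text
time_s: 7.08
tcp_pos: [0.5587, -0.1872, 0.2784]
eef_rot: [180.0, -0.0, -164.2]
contact_force: [0.8, -0.2, -0.3]
gripper_width: 0.0439
gripper_force: 0.0
```

Run:
```python
from fit import *
s=state()
im=capture("wrist");cv2.imwrite("pics/w3.png",im[:,:,::-1]);m=camera_model("wrist")
p=proj(m,[C+F@[.055,0,0],C])
print(p.round(1))
x,y=p[0].astype(int);cv2.imwrite("pics/w3c.png",cv2.resize(im[y-130:y+70,x-120:x+120,::-1],None,fx=3,fy=3,interpolation=cv2.INTER_CUBIC));print(x-120,y-130)
```

```text
t7.08 [ 0.5587 -0.1872  0.2784] [ 180.     -0.   -164.22] w0.0439 F [ 0.8 -0.2 -0.3] [  0.  11.  -7.  -0. -72. -75.]
[[318.9 326.9]
 [319.4 249.3]]
198 196
```

View pics/w3c.png

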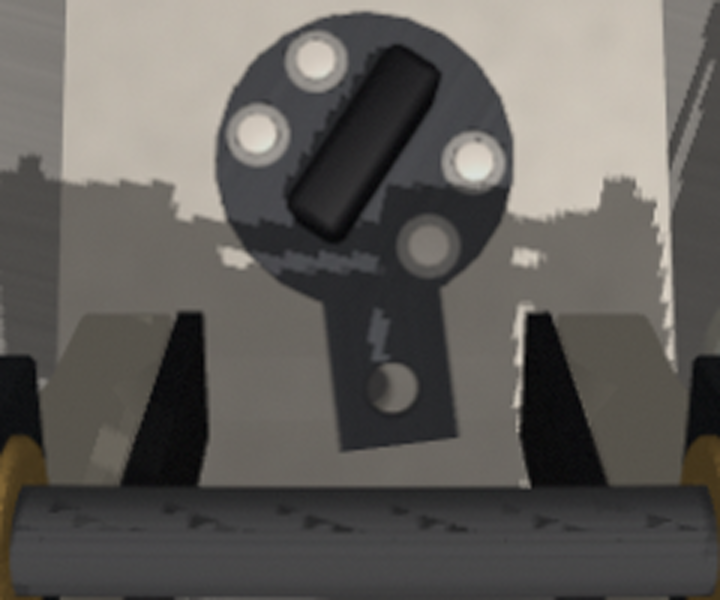

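Run:
```python
from fit import *
s=r.get_state();m=camera_model("wrist")
P=onplane(m,[[391/3+198,387/3+196]],C,n)[0];d=F.T@(P-C);th=np.arctan2(d[1],d[0]);print(d,th,np.hypot(*d[:2]))
G=C+n*.029;T=G-[0,0,.006]
print(baryaw(th-.7),go(s,T,baryaw(th-.7)),(baryaw(th-.7)-baryaw(-.7))/360)
```

```text
[ 5.36401114e-02  6.63647399e-03 -3.81169683e-17] 0.12309668162195923 0.05404909188583716
-194.9697680682331 (array([0.012, 0.   , 0.999]), np.float64(0.0859)) 0.018960604234106723
```

Emit:
drive_tool:
  increments:
    - [[-0.3, 0.012, 0, 0.3, 0.03], [-0.3, 0.012, 0, 0.5, 0.06], [-0.4, 0.012, 0, 0.75, 0.086], [-0.4, 0.012, 0, 1, 0.086], [-0.4, 0.012, 0, 1, 0.086]]

```text
time_s: 7.75
tcp_pos: [0.5558, -0.1875, 0.1561]
eef_rot: [-179.9, -0.3, 164.5]
contact_force: [0.2, -0.1, -0.4]
gripper_width: 0.0264
gripper_force: 0.0
```

Emit:
drive_tool:
  increments:
    - [[-1, 0, 0, 0, 0], [-1, 0, 0, 0, 0], [-1, 0, 0, 0, 0], [-1, 0, 0, 0, 0]]
  squeeze: 30

```text
time_s: 8.25
tcp_pos: [0.5584, -0.1871, 0.1594]
eef_rot: [179.9, 0.1, 164.6]
contact_force: [1.6, 5.2, 1.6]
gripper_width: 0.0175
gripper_force: 28.2
```

Emit:
drive_tool:
  increments:
    - [[-1, 0, 0, 0, 0.01], [-1, 0, 0, 0, 0.024], [-1, 0, 0, 0, 0.024], [-1, 0, 0, 0, 0.024]]

```text
time_s: 8.75
tcp_pos: [0.558, -0.1867, 0.1594]
eef_rot: [179.9, 0.1, 156.0]
contact_force: [0.0, 6.7, 3.4]
gripper_width: 0.0184
gripper_force: 30.8
```

Emit:
drive_tool:
  increments:
    - [[-0.3, 0, 0, 0, 0], [-0.3, 0, 0, 0, 0], [-0.3, 0, 0, 0, 0]]

```text
time_s: 9.12
tcp_pos: [0.5574, -0.188, 0.1586]
eef_rot: [-180.0, 0.0, 155.9]
contact_force: [-0.9, 0.3, 0.7]
gripper_width: 0.0305
gripper_force: 0.0
```

Emit:
drive_tool:
  increments:
    - [[-0.2, 0, 0, -0.5, 0], [0, 0, 0, -1, -0.05], [0, 0, 0, -1, -0.11], [0, 0, 0, -1, -0.11], [0, 0, 0, -1, -0.11]]

```text
time_s: 9.75
tcp_pos: [0.5573, -0.1879, 0.2786]
eef_rot: [-180.0, -0.0, -164.2]
contact_force: [0.1, -0.3, -0.5]
gripper_width: 0.0438
gripper_force: 0.0
```

```bash
cat > lug.py <<'E'
from fit import *
import sys
s=state()
im=capture("wrist");m=camera_model("wrist")
p=proj(m,[C+F@[.055,0,0]])[0];x0,y0=(p-[22,18]).astype(int)
# hole: non-steel blob (brighter or browner than bluish lug) near prediction
w=im[y0:y0+36,x0:x0+44].astype(int);k=((w[...,0]-w[...,2])>=0).astype(np.uint8)
N,l,st,ce=cv2.connectedComponentsWithStats(k)
for i in range(1,N):
    if st[i,4]>15:
        P=onplane(m,[ce[i]+[x0,y0]],C,n)[0];d=F.T@(P-C);print(st[i],d.round(4),"th",np.arctan2(d[1],d[0]).round(3))
cv2.imwrite("pics/%s.png"%sys.argv[1],cv2.resize(im[y0-80:y0+60,x0-70:x0+110,::-1],None,fx=4,fy=4,interpolation=cv2.INTER_CUBIC));print((p-[x0-70,y0-80])*4)
E
python3 lug.py w4
```

```text
t9.75 [ 0.5573 -0.1879  0.2786] [-179.98   -0.   -164.2 ] w0.0438 F [ 0.1 -0.3 -0.5] [  0.  11.  -7.   0. -72. -75.]
[  0   0   7  36 225] [ 0.0546 -0.0137  0.    ] th -0.246
[ 16   9  19  18 249] [ 0.0542  0.0018 -0.    ] th 0.034
[368.40524177 395.25525105]
```

View pics/w4.png

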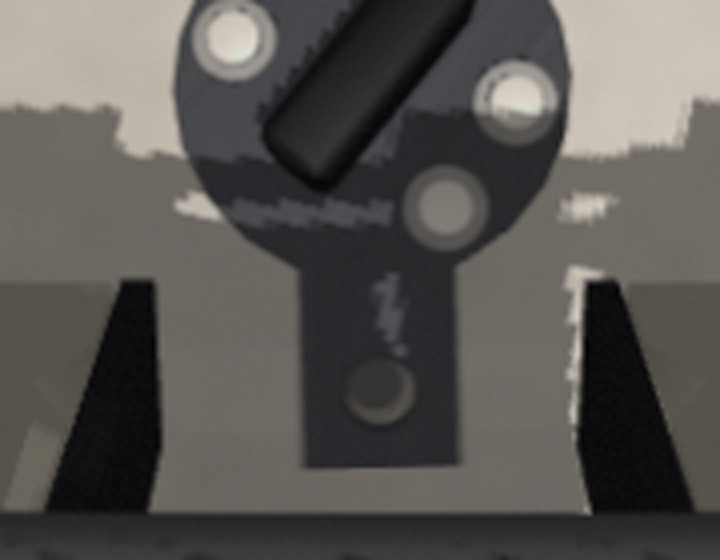

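Emit:
drive_tool:
  increments:
    - [[-0.3, 0.01, 0, 0.3, 0.03], [-0.3, 0.01, 0, 0.5, 0.06], [-0.4, 0.01, 0, 0.75, 0.09], [-0.4, 0.01, 0, 1, 0.108], [-0.4, 0.01, 0, 1, 0.108]]

```text
time_s: 10.42
tcp_pos: [0.5553, -0.1878, 0.1566]
eef_rot: [-179.9, -0.2, 156.6]
contact_force: [-0.7, 0.2, 0.8]
gripper_width: 0.0262
gripper_force: 0.0
```

Emit:
drive_tool:
  increments:
    - [[-1, 0, 0, 0, 0], [-1, 0, 0, 0, 0], [-1, 0, 0, 0, 0], [-1, 0, 0, 0, 0]]
  squeeze: 30

```text
time_s: 10.92
tcp_pos: [0.5572, -0.1863, 0.159]
eef_rot: [179.8, 0.1, 156.7]
contact_force: [2.8, 7.6, -5.5]
gripper_width: 0.018
gripper_force: 28.0
```

Emit:
drive_tool:
  increments:
    - [[-1, 0, 0, 0, 0.008], [-1, 0, 0, 0, 0.008], [-1, 0, 0, 0, 0.008]]

```text
time_s: 11.3
tcp_pos: [0.5572, -0.1862, 0.159]
eef_rot: [179.8, 0.1, 153.9]
contact_force: [3.8, 7.8, -6.5]
gripper_width: 0.0188
gripper_force: 28.9
```

Emit:
drive_tool:
  increments:
    - [[-0.3, 0, 0, 0, 0], [-0.3, 0, 0, 0, 0], [-0.3, 0, 0, 0, 0]]

```text
time_s: 11.68
tcp_pos: [0.5565, -0.1883, 0.1593]
eef_rot: [180.0, 0.1, 153.8]
contact_force: [0.0, 0.6, -0.5]
gripper_width: 0.0302
gripper_force: 0.0
```

Emit:
drive_tool:
  increments:
    - [[-0.2, 0, 0, -0.5, 0], [0, 0, 0, -1, -0.05], [0, 0, 0, -1, -0.116], [0, 0, 0, -1, -0.116], [0, 0, 0, -1, -0.116]]

```text
time_s: 12.3
tcp_pos: [0.5561, -0.1882, 0.279]
eef_rot: [-180.0, 0.0, -164.1]
contact_force: [0.1, -1.4, 0.3]
gripper_width: 0.0437
gripper_force: 0.0
```

```bash
python3 lug.py w5
python3 - <<'E'
from fit import *
# rack guess from top picture; next view target
s=state();print(go(s,[.60,.20,.27],-164.2))
m=camera_model("wrist");print(proj(m,[C+F@[.055,0,0],C+F@[.055,0,-.01]]))
E
```

```text
t12.30 [ 0.5561 -0.1882  0.279 ] [-1.7998e+02  3.0000e-02 -1.6414e+02] w0.0437 F [ 0.1 -1.4  0.3] [  0.  11.  -7.   0. -72. -75.]
[  0   0   6  36 190] [ 0.0542 -0.0147 -0.    ] th -0.264
[42  0  2 36 70] [ 0.0542  0.0139 -0.    ] th 0.25
[ 14   9  19  18 254] [ 0.0541 -0.0001  0.    ] th -0.002
[371.53125879 395.35910106]
t12.35 [ 0.5562 -0.1883  0.2789] [-1.7997e+02  3.0000e-02 -1.6370e+02] w0.0438 F [-0.1 -1.2  0.1] [  0.  11.  -7.   0. -72. -74.]
(array([-1.259,  3.003,  0.073]), np.float64(0.0014))
[[318.8828147  329.83977527]
 [318.82500893 328.89928244]]
```

Emit:
drive_tool:
  increments:
    - [[0, -0.3, 0.45, 0, 0], [0, -0.66, 0.94, 0, 0], [0, -0.66, 0.94, 0, 0]]

```text
time_s: 12.72
tcp_pos: [0.6033, -0.0553, 0.2784]
eef_rot: [-180.0, 0.0, -164.5]
contact_force: [-0.8, -0.9, 0.4]
gripper_width: 0.0438
gripper_force: 0.0
```

Emit:
drive_tool:
  increments:
    - [[0, -0.66, 0.94, 0, 0], [0, -0.66, 0.94, 0, 0], [0, -0.66, 0.94, 0, 0]]

```text
time_s: 13.1
tcp_pos: [0.6492, 0.0745, 0.2778]
eef_rot: [-180.0, -0.0, -164.4]
contact_force: [-0.7, -0.6, -0.8]
gripper_width: 0.0441
gripper_force: 0.0
```

Emit:
drive_tool:
  increments:
    - [[0, -0.66, 0.94, 0, 0], [0, -0.66, 0.94, 0, 0], [0, -0.66, 0.94, 0, 0], [0, -0.66, 0.94, 0, 0]]

```text
time_s: 13.6
tcp_pos: [0.6946, 0.2016, 0.2778]
eef_rot: [-180.0, -0.1, -164.5]
contact_force: [0.7, 0.8, 0.0]
gripper_width: 0.0439
gripper_force: 0.0
```

Run:
```python
from h import *
s=state();im=capture("wrist");cv2.imwrite("pics/w6.png",im[:,:,::-1])
```

```text
t13.60 [0.6946 0.2016 0.2778] [-1.7997e+02 -6.0000e-02 -1.6449e+02] w0.0439 F [0.7 0.8 0. ] [  32.   24.   11.    0.  -77. -106.]
```

View pics/w6.png

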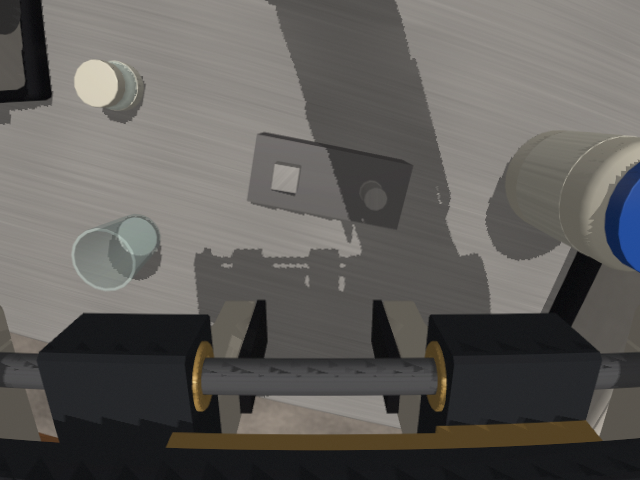

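Run:
```python
from h import *
m=camera_model("wrist");s=r.get_state()
c=onz(m,[[262,134],[412,163],[397,229],[248,201]],.05);print(c.round(4),[np.linalg.norm(c[i]-c[i-1]).round(4) for i in range(4)])
im=capture("wrist")
x0,y0=355,170;cv2.imwrite("pics/w6c.png",cv2.resize(im[y0-50:y0+75,x0-120:x0+70,::-1],None,fx=4,fy=4,interpolation=cv2.INTER_CUBIC))
ctr=c.mean(0);l=(c[1]+c[2]-c[0]-c[3])[:2];u=l/np.linalg.norm(l);print("ctr",ctr,"u",u,"hole+",ctr[:2]+.038*u,"top px",proj(m,[[*(ctr[:2]+.038*u),.086],[*(ctr[:2]-.038*u),.072]]))
print(onz(m,[[374,194],[285,178]],[.086,.072]))
```

```text
[[0.6442 0.1349 0.05  ]
 [0.633  0.2687 0.05  ]
 [0.6941 0.275  0.05  ]
 [0.7052 0.1363 0.05  ]] [np.float64(0.061), np.float64(0.1342), np.float64(0.0615), np.float64(0.1391)]
ctr [0.66912954 0.20373416 0.05      ] u [-0.08170593  0.99665648] hole+ [0.66602471 0.24160711] top px [[377.03343736 198.05573009]
 [286.62348552 178.10093622]]
[[0.66349449 0.2381969  0.086     ]
 [0.67251308 0.16452448 0.072     ]]
```

View pics/w6c.png

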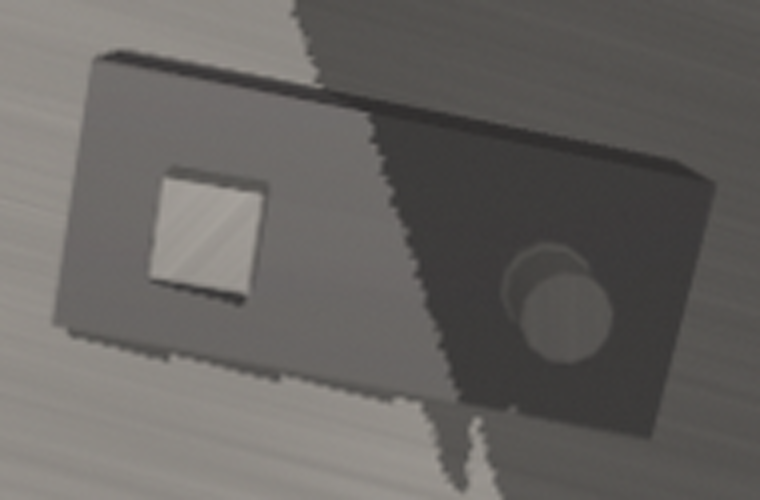

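Run:
```python
from h import *
m=camera_model("wrist");s=state()
P=[.667,.2412];print(onz(m,[[376.5,199.25]],.086),"tub",onz(m,[[607,200],[507,180],[490,225]],[.165,.1,0.]))
print(go(s,[*P,.15],-164.4),go(s,[*P,.069],-164.4))
```

```text
t13.70 [0.6944 0.2002 0.2787] [-1.7998e+02 -1.0000e-02 -1.6456e+02] w0.0440 F [0.2 0.3 1.2] [  31.   24.   11.    0.  -77. -106.]
[[0.66723044 0.24114318 0.086     ]] tub [[0.61348969 0.373562   0.165     ]
 [0.6222107  0.33346869 0.1       ]
 [0.67403544 0.38190943 0.        ]]
(array([0.129, 0.391, 1.072]), np.float64(-0.0004)) (array([0.129, 0.391, 1.747]), np.float64(-0.0004))
```

Emit:
drive_tool:
  increments:
    - [[0, 0.129, 0.391, 0.2, 0], [0, 0.129, 0.391, 0.6, 0], [0, 0.129, 0.391, 0.9, 0], [0, 0.129, 0.391, 0.9, 0]]

```text
time_s: 14.2
tcp_pos: [0.6655, 0.2404, 0.1681]
eef_rot: [-179.9, -0.3, -164.6]
contact_force: [-0.5, -0.2, 0.5]
gripper_width: 0.044
gripper_force: 0.0
```

Run:
```python
from h import *
m=camera_model("wrist");s=state()
P=[.667,.2412];print(go(s,[*P,.069],-164.4),proj(m,[[*P,.086],[*P,.05]]))
im=capture("wrist");cv2.imwrite("pics/w7.png",im[:,:,::-1])
```

```text
t14.20 [0.6655 0.2404 0.1681] [-179.92   -0.29 -164.58] w0.0440 F [-0.5 -0.2  0.5] [  36.   26.    0.   -0.  -64. -110.]
(array([-0.018,  0.004,  0.826]), np.float64(-0.0005)) [[320.4333098  265.98911064]
 [320.3590533  247.36023739]]
```

View pics/w7.png

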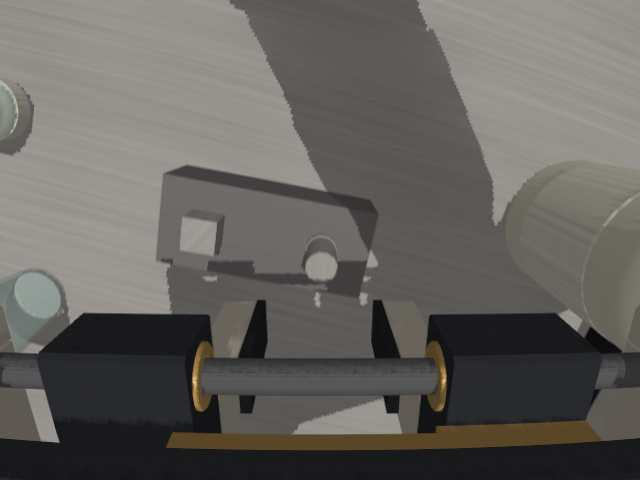

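Emit:
drive_tool:
  increments:
    - [[0, -0.01, 0.004, 0.4, 0], [0, -0.01, 0.004, 0.7, 0], [0, -0.01, 0.004, 0.82, 0], [0, -0.01, 0.004, 0.82, 0]]

```text
time_s: 14.75
tcp_pos: [0.6689, 0.2434, 0.0731]
eef_rot: [-180.0, 0.1, -164.5]
contact_force: [0.1, 0.9, 1.2]
gripper_width: 0.0439
gripper_force: 0.0
```

Emit:
drive_tool:
  increments:
    - [[-1, 0, 0, 0, 0], [-1, 0, 0, 0, 0], [-1, 0, 0, 0, 0], [-1, 0, 0, 0, 0]]
  squeeze: 20

```text
time_s: 15.25
tcp_pos: [0.6686, 0.2436, 0.073]
eef_rot: [-180.0, 0.1, -164.5]
contact_force: [-0.6, -0.7, 4.6]
gripper_width: 0.0185
gripper_force: 20.0
```

Run:
```python
from h import *
s=state();print(s["gripper_force"])
```

```text
t15.25 [0.6686 0.2436 0.073 ] [-1.7999e+02  7.0000e-02 -1.6445e+02] w0.0185 F [-0.6 -0.7  4.6] [  36.   31.   -5.    0.  -54. -110.]
19.99532461166382
```

Emit:
drive_tool:
  increments:
    - [[-1, 0, 0, -0.15, 0], [-1, 0, 0, -0.5, 0], [-1, 0, 0, -0.98, 0], [-1, 0, 0, -0.98, 0]]

```text
time_s: 15.75
tcp_pos: [0.6707, 0.245, 0.197]
eef_rot: [179.9, 0.6, -164.4]
contact_force: [-0.6, 0.3, -0.9]
gripper_width: 0.0187
gripper_force: 20.0
```

Emit:
drive_tool:
  increments:
    - [[-1, 0, 0, -0.5, 0], [-1, 0, 0, -0.7, 0], [-1, 0, 0, -0.7, 0], [-1, 0, 0, -0.7, 0]]

```text
time_s: 16.25
tcp_pos: [0.6674, 0.2436, 0.2728]
eef_rot: [180.0, -0.1, -164.5]
contact_force: [0.3, -0.2, -1.1]
gripper_width: 0.018
gripper_force: 20.0
```

Run:
```python
from fit import *
s=state();print(s["gripper_force"])
H=C+F@[.0546,0,0];D=np.array([.0016,.0024,0]);print("H",H)
print(go(s,H+D+[0,0,.061+.03],-164.4))
m=camera_model("wrist");R=tcpR(s)
tip=s["tcp_pos"]+[0,0,-.061]-D;print(proj(m,[tip,tip+[0,0,.008],tip+[0,0,.038]]).round(0))
im=capture("wrist");g=cv2.cvtColor(im,cv2.COLOR_RGB2GRAY)
for v in range(270,360,6): print(v,g[v,285:360:3].tolist())
```

```text
t16.25 [0.6674 0.2436 0.2728] [ 1.7998e+02 -8.0000e-02 -1.6447e+02] w0.0180 F [ 0.3 -0.2 -1.1] [  36.   23.    9.   -0.  -76. -110.]
19.985190331935883
H [ 0.61677045 -0.17102466  0.16117496]
(array([ 1.313, -3.2  ,  0.172]), np.float64(-0.0002))
[[316. 272.]
 [316. 278.]
 [315. 303.]]
270 [92, 93, 94, 94, 94, 92, 90, 89, 88, 88, 83, 87, 77, 93, 95, 95, 94, 92, 92, 92, 90, 91, 92, 91, 89]
276 [92, 91, 92, 91, 89, 91, 92, 93, 80, 73, 75, 81, 76, 71, 77, 149, 123, 135, 131, 118, 93, 93, 94, 93, 93]
282 [94, 91, 90, 90, 90, 91, 92, 92, 76, 76, 86, 85, 85, 80, 72, 155, 154, 153, 154, 154, 92, 92, 90, 90, 91]
288 [92, 91, 89, 89, 91, 92, 78, 100, 128, 140, 126, 125, 138, 144, 88, 82, 75, 89, 91, 90, 89, 91, 92, 93, 92]
294 [90, 90, 89, 90, 81, 96, 125, 82, 83, 86, 89, 89, 93, 91, 76, 73, 79, 88, 80, 90, 91, 89, 91, 91, 92]
300 [92, 51, 38, 39, 79, 70, 72, 73, 81, 79, 74, 74, 76, 81, 80, 73, 75, 73, 86, 47, 39, 39, 87, 94, 92]
306 [98, 20, 18, 19, 72, 72, 72, 72, 73, 74, 74, 75, 76, 75, 74, 74, 75, 73, 72, 44, 17, 18, 44, 99, 101]
312 [79, 18, 19, 16, 59, 72, 72, 73, 73, 74, 74, 75, 76, 75, 74, 74, 74, 73, 72, 29, 19, 18, 18, 99, 99]
318 [33, 18, 18, 17, 63, 72, 72, 72, 72, 73, 75, 73, 75, 74, 73, 73, 72, 74, 72, 47, 18, 20, 19, 82, 97]
324 [18, 18, 18, 17, 73, 73, 72, 72, 73, 82, 88, 90, 90, 86, 85, 79, 73, 74, 72, 63, 17, 20, 18, 47, 98]
330 [18, 18, 19, 16, 73, 94, 140, 130, 87, 88, 89, 149, 151, 148, 134, 95, 89, 89, 74, 70, 17, 18, 19, 16, 99]
336 [19, 21, 20, 32, 144, 150, 146, 145, 131, 147, 147, 150, 150, 151, 147, 150, 88, 90, 89, 81, 22, 19, 17, 17, 88]
342 [22, 20, 21, 61, 87, 90, 88, 87, 88, 88, 88, 90, 90, 90, 88, 89, 88, 90, 89, 89, 43, 18, 17, 19, 34]
348 [24, 21, 16, 78, 87, 90, 88, 87, 88, 88, 88, 90, 90, 90, 87, 90, 89, 90, 89, 89, 25, 18, 16, 16, 16]
354 [21, 18, 16, 18, 87, 90, 88, 88, 88, 90, 88, 90, 90, 90, 88, 89, 89, 90, 89, 87, 17, 17, 15, 18, 17]
```

Run:
```python
from fit import *
s=state();m=camera_model("wrist");R=tcpR(s)
t0=s["tcp_pos"]-[0,0,.061]
for dx in(0,.0022): print(dx,proj(m,[t0+R@[dx+.0025,0,0],t0+R@[dx+.005,0,-.008],t0+R@[dx,0.0025,0]]).round(1).tolist())
g=cv2.cvtColor(capture("wrist"),cv2.COLOR_RGB2GRAY)
for v in range(258,288,2): print(v,g[v,300:342:2].tolist())
```

```text
t16.30 [0.6674 0.2434 0.2722] [-1.7999e+02 -1.3000e-01 -1.6447e+02] w0.0183 F [-0.2  0.3 -1. ] [  36.   23.    9.   -0.  -76. -110.]
0 [[319.5, 272.0], [319.5, 273.1], [324.2, 276.4]]
0.0022 [[319.5, 268.1], [319.5, 269.0], [324.3, 272.5]]
258 [93, 93, 94, 95, 93, 93, 93, 93, 95, 95, 95, 96, 95, 94, 95, 94, 116, 109, 90, 88, 125]
260 [90, 90, 90, 91, 93, 93, 95, 94, 91, 92, 92, 94, 94, 95, 96, 95, 94, 95, 94, 94, 92]
262 [95, 93, 92, 90, 89, 90, 91, 93, 93, 93, 93, 92, 92, 92, 92, 93, 93, 94, 95, 94, 95]
264 [95, 96, 96, 95, 94, 92, 92, 91, 90, 91, 91, 91, 92, 94, 112, 109, 92, 111, 125, 94, 93]
266 [91, 92, 93, 95, 97, 94, 96, 95, 95, 92, 92, 91, 90, 92, 129, 152, 153, 155, 154, 152, 152]
268 [89, 88, 90, 91, 91, 94, 94, 94, 91, 84, 88, 94, 93, 92, 128, 128, 91, 112, 125, 141, 91]
270 [90, 90, 89, 89, 90, 89, 88, 83, 86, 87, 87, 78, 93, 96, 95, 94, 94, 91, 92, 92, 92]
272 [95, 93, 94, 92, 91, 88, 79, 83, 85, 88, 88, 72, 74, 89, 94, 95, 95, 94, 94, 93, 94]
274 [92, 94, 93, 94, 94, 77, 75, 84, 87, 89, 87, 72, 73, 75, 90, 92, 92, 93, 94, 95, 94]
276 [92, 92, 92, 93, 93, 71, 73, 75, 82, 85, 87, 73, 72, 72, 108, 122, 122, 90, 111, 124, 108]
278 [90, 90, 90, 91, 89, 71, 73, 74, 74, 76, 74, 72, 74, 72, 126, 152, 151, 149, 149, 150, 150]
280 [92, 92, 92, 91, 85, 71, 74, 75, 74, 74, 73, 72, 73, 72, 120, 154, 156, 154, 153, 153, 151]
282 [92, 92, 92, 92, 85, 72, 77, 84, 89, 86, 85, 78, 74, 73, 112, 153, 153, 154, 154, 154, 154]
284 [90, 91, 91, 91, 79, 74, 82, 89, 93, 91, 94, 89, 85, 76, 79, 130, 153, 153, 154, 154, 154]
286 [93, 91, 83, 84, 76, 84, 111, 128, 144, 138, 135, 129, 124, 117, 76, 74, 114, 148, 141, 91, 114]
```

Emit:
drive_tool:
  increments:
    - [[-1, 0.2, -0.45, 0, 0], [-1, 0.4, -0.9, 0, 0], [-1, 0.4, -0.98, 0, 0]]

```text
time_s: 16.73
tcp_pos: [0.6524, 0.1142, 0.2732]
eef_rot: [-180.0, -0.1, -164.6]
contact_force: [1.3, 0.8, -1.0]
gripper_width: 0.0183
gripper_force: 20.0
```

Emit:
drive_tool:
  increments:
    - [[-1, 0.2, -0.49, 0, 0], [-1, 0.4, -0.98, 0, 0], [-1, 0.4, -0.98, 0, 0]]

```text
time_s: 17.1
tcp_pos: [0.6379, -0.012, 0.2729]
eef_rot: [-180.0, -0.1, -164.7]
contact_force: [0.3, 1.5, -0.1]
gripper_width: 0.0184
gripper_force: 20.0
```

Emit:
drive_tool:
  increments:
    - [[-1, 0.2, -0.49, 0, 0], [-1, 0.4, -0.98, 0, 0], [-1, 0.4, -0.98, 0, 0], [-1, 0.4, -0.98, 0, 0], [-1, 0.4, -0.98, 0, 0]]

```text
time_s: 17.73
tcp_pos: [0.6242, -0.1335, 0.2732]
eef_rot: [180.0, -0.0, -164.4]
contact_force: [0.3, 0.2, -0.4]
gripper_width: 0.0183
gripper_force: 20.0
```

Run:
```python
from fit import *
s=state();s=state();print(s["gripper_force"])
H=C+F@[.0546,0,0];D=np.array([.0019,.0014,0])
print(go(s,H+D+[0,0,.061+.02],-164.4),go(s,H+D+[0,0,.061],-164.4))
```

```text
t17.73 [ 0.6242 -0.1335  0.2732] [ 1.7998e+02 -3.0000e-02 -1.6439e+02] w0.0183 F [ 0.3  0.2 -0.4] [  5.  16.  -1.  -0. -73. -80.]
t17.73 [ 0.6242 -0.1335  0.2732] [ 1.7998e+02 -3.0000e-02 -1.6439e+02] w0.0183 F [ 0.3  0.2 -0.4] [  5.  16.  -1.  -0. -73. -80.]
19.98504638671875
(array([ 0.126, -0.278,  0.258]), np.float64(0.0)) (array([ 0.126, -0.278,  0.425]), np.float64(0.0))
```

Emit:
drive_tool:
  increments:
    - [[-1, 0.126, -0.278, 0, 0], [-1, 0.126, -0.278, 0.2, 0], [-1, 0.126, -0.278, 0.34, 0], [-1, 0.126, -0.278, 0.34, 0], [-1, 0.126, -0.278, 0.34, 0]]

```text
time_s: 18.35
tcp_pos: [0.6188, -0.1705, 0.2334]
eef_rot: [-180.0, 0.0, -164.4]
contact_force: [-0.5, -0.2, -0.8]
gripper_width: 0.0184
gripper_force: 20.0
```

Run:
```python
from fit import *
s=state();H=C+F@[.0546,0,0];D=np.array([.0019,.0014,0])
print(go(s,H+D+[0,0,.061],-164.4));m=camera_model("wrist")
a=np.linspace(0,2*np.pi,8,endpoint=False)
print("rim",proj(m,[H+F@[.006*np.cos(t),.006*np.sin(t),0] for t in a]).round(0).tolist())
tip=s["tcp_pos"]-D-[0,0,.061];print("tip",proj(m,[tip+[.0025*np.cos(t),.0025*np.sin(t),0] for t in a]).round(0).tolist())
im=capture("wrist");cv2.imwrite("pics/w9.png",im[:,:,::-1])
w=im.astype(int)
for v in range(252,290,2): print(v,[f"{a.sum()//3}{'+' if a[0]>=a[2] else '-'}" for a in w[v,296:346:2]])
```

```text
t18.35 [ 0.6188 -0.1705  0.2334] [-1.7997e+02  2.0000e-02 -1.6441e+02] w0.0184 F [-0.5 -0.2 -0.8] [  2.  18.  -4.   0. -68. -76.]
(array([-0.001,  0.007,  0.093]), np.float64(-0.0))
rim [[320.0, 276.0], [327.0, 273.0], [331.0, 265.0], [327.0, 257.0], [320.0, 254.0], [312.0, 257.0], [309.0, 265.0], [312.0, 273.0]]
tip [[317.0, 276.0], [320.0, 276.0], [323.0, 273.0], [322.0, 270.0], [319.0, 268.0], [316.0, 268.0], [314.0, 271.0], [314.0, 274.0]]
252 ['77-', '75-', '73-', '74-', '75-', '74-', '74-', '76-', '74-', '70-', '67-', '66-', '67-', '73-', '76-', '75-', '76-', '77-', '76-', '74-', '74-', '74-', '74-', '76-', '171+']
254 ['77-', '74-', '74-', '73-', '75-', '75-', '74-', '71-', '62-', '53-', '48-', '45-', '48-', '54-', '62-', '74-', '75-', '77-', '77-', '75-', '74-', '73-', '75-', '76-', '161+']
256 ['77-', '75-', '74-', '74-', '76-', '75-', '70-', '53-', '59+', '108+', '126+', '112+', '95+', '63+', '48-', '60-', '74-', '77-', '76-', '74-', '76-', '74-', '75-', '76-', '181+']
258 ['77-', '75-', '73-', '75-', '76-', '73-', '48-', '73+', '132+', '98+', '90+', '89+', '89+', '87+', '7
[... 2109 characters left out ...]
, '42-', '46+', '60+', '63+', '66+', '73+', '71+', '72+', '69+', '62+', '62+', '56+', '42-', '41-', '40-', '41-', '40-', '42-', '43-', '102+']
284 ['43-', '42-', '40-', '44-', '42-', '42-', '54+', '60+', '68+', '74+', '77+', '75+', '78+', '77+', '66+', '62+', '60+', '49-', '43-', '41-', '42-', '40-', '42-', '42-', '102+']
286 ['42-', '41-', '41-', '42-', '56+', '67+', '69+', '67+', '89+', '105+', '119+', '114+', '114+', '107+', '103+', '94+', '76+', '60+', '52+', '42-', '41-', '40-', '42-', '41-', '103+']
288 ['78+', '78+', '77+', '63+', '65+', '76+', '99+', '110+', '116+', '112+', '105+', '103+', '115+', '117+', '121+', '121+', '97+', '68+', '63+', '60+', '54+', '57+', '46+', '53+', '103+']
```

Emit:
drive_tool:
  increments:
    - [[-1, 0, 0.006, 0.05, 0], [-1, -0.005, 0.006, 0.1, 0], [-1, -0.018, 0.006, 0.138, 0], [-1, -0.018, 0.006, 0.138, 0]]
  squeeze: 12

```text
time_s: 18.9
tcp_pos: [0.6196, -0.1699, 0.2154]
eef_rot: [180.0, -0.1, -164.5]
contact_force: [-0.2, -2.3, -1.4]
gripper_width: 0.0186
gripper_force: 12.0
```

Run:
```python
from fit import *
s=state();print(s["moment"].round(2))
```

```text
t18.90 [ 0.6196 -0.1699  0.2154] [ 1.7998e+02 -1.0000e-01 -1.6448e+02] w0.0186 F [-0.2 -2.3 -1.4] [  2.  18.  -5.   0. -66. -77.]
[-0.27  0.31  0.01]
```

Emit:
drive_tool:
  increments:
    - [[-1, 0.035, 0, 0.012, 0], [-1, 0.072, 0, 0.022, 0], [-1, 0.11, 0, 0.038, 0], [-1, 0.144, 0, 0.054, 0], [-1, 0.144, 0, 0.054, 0]]
  squeeze: 8

```text
time_s: 19.52
tcp_pos: [0.6031, -0.1746, 0.2098]
eef_rot: [-180.0, -0.0, -164.5]
contact_force: [0.8, -1.5, 0.5]
gripper_width: 0.0189
gripper_force: 8.0
```

```bash
python3 - <<'E'
from fit import *
s=state();print(s["moment"].round(2))
E
python3 lug.py w10
```

```text
t19.52 [ 0.6031 -0.1746  0.2098] [-180.     -0.   -164.48] w0.0189 F [ 0.8 -1.5  0.5] [  2.  17.  -8.   0. -65. -76.]
[-0.28 -0.56  0.03]
t19.52 [ 0.6031 -0.1746  0.2098] [-180.     -0.   -164.48] w0.0189 F [ 0.8 -1.5  0.5] [  2.  17.  -8.   0. -65. -76.]
[   0    3   44   33 1237] [ 0.0565 -0.0002 -0.    ] th -0.004
[368.23171918 392.92995222]
```

Run:
```python
from fit import *
s=state();m=camera_model("wrist");H=C+F@[.0546,0,0];D=np.array([.0019,.0014,0])
T=s["tcp_pos"]-D;print("hole",proj(m,[H,H-F@[.006,0,0],H+F@[.006,0,0]]).round(0).tolist(),"vertical tip",proj(m,[T-[0,0,.061]]).round(0),"grasp",proj(m,[T+[0,0,.008]]).round(0))
im=capture("wrist");w=im.astype(int)
for v in range(236,330,4): print(v,[f"{a.sum()//3}{'+' if a[0]>=a[2] else '-'}" for a in w[v,290:350:3]])
```

```text
t19.57 [ 0.6032 -0.1745  0.2097] [ 1.8000e+02 -1.0000e-02 -1.6448e+02] w0.0187 F [ 0.6 -1.6  1.6] [  2.  17.  -8.   0. -65. -76.]
hole [[319.0, 310.0], [319.0, 299.0], [319.0, 322.0]] vertical tip [[318. 272.]] grasp [[317. 339.]]
236 ['71-', '18-', '6-', '8-', '10-', '9-', '64-', '70-', '74-', '73-', '72-', '72-', '72-', '71-', '69-', '136+', '144+', '148+', '148+', '149+']
240 ['72-', '71-', '61-', '30-', '27-', '65-', '72-', '75-', '74-', '72-', '72-', '72-', '72-', '83-', '144+', '135+', '182+', '195+', '195+', '173+']
244 ['73-', '72-', '73-', '71-', '71-', '73-', '75-', '74-', '72-', '72-', '72-', '72-', '70-', '141+', '147+', '195+', '199+', '202+', '203+', '201+']
248 ['73-', '73-', '72-', '72-', '74-', '75-', '74-', '73-', '74-', '73-', '72-', '71-', '71-', '149+', '141+', '204+', '206+', '209+', '209+', '209+']
252 ['73-', '72-', '72-', '73-', '75-', '75-', '73-', '73-', '73-', '72-', '71-', '72-', '74-', '144+', '152+', '172+', '213+', '215+', '216+', '216+']
256 ['73-', '73-', '74-', '75-', '75-', '74-', '74-', '72-', '72-', '71-', '73-', '75-', '74-', '72-', '154+', '151
[... 1962 characters left out ...]
'65+', '54+', '56+', '55+', '54+', '56+', '55+', '55+', '56+', '54+', '56+', '54+', '56+', '65+', '46-', '13-', '10-']
316 ['13+', '14-', '40+', '55+', '54+', '54+', '54+', '73+', '79+', '80+', '81+', '81+', '77+', '75+', '55+', '55+', '55+', '60+', '10-', '12-']
320 ['12-', '15-', '39+', '54+', '61+', '78+', '78+', '79+', '78+', '81+', '80+', '81+', '79+', '80+', '80+', '70+', '55+', '56+', '14-', '16+']
324 ['14-', '11-', '32+', '63+', '79+', '78+', '77+', '79+', '78+', '80+', '80+', '80+', '79+', '80+', '78+', '80+', '78+', '57+', '13+', '12+']
328 ['15-', '10-', '60+', '79+', '78+', '78+', '76+', '117+', '139+', '79+', '80+', '81+', '79+', '79+', '79+', '79+', '79+', '79+', '15+', '15-']
```

Emit:
drive_tool:
  increments:
    - [[-1, 0.045, 0, 0.026, 0], [-1, 0.088, 0, 0.052, 0], [-1, 0.088, 0, 0.055, 0], [-1, 0.07, 0, 0.09, 0], [-1, 0.06, 0, 0.11, 0]]

```text
time_s: 20.25
tcp_pos: [0.5965, -0.1762, 0.1959]
eef_rot: [180.0, -0.0, -164.5]
contact_force: [-0.7, -0.4, -0.1]
gripper_width: 0.019
gripper_force: 8.0
```

Run:
```python
from fit import *
s=state();print(s["moment"].round(2))
H=C+F@[.0546,0,0];D=np.array([.0019,.0014,0]);g=s["tcp_pos"]-D+[0,0,.008]-H;print("grasp in deck frame",F.T@g)
```

```text
t20.25 [ 0.5965 -0.1762  0.1959] [ 1.7998e+02 -4.0000e-02 -1.6447e+02] w0.0190 F [-0.7 -0.4 -0.1] [  1.  17. -10.  -0. -63. -76.]
[-0.06 -0.31 -0.03]
grasp in deck frame [-0.00288151 -0.00039676  0.04851281]
```

Emit:
drive_tool:
  increments:
    - [[-1, -0.03, 0, 0.03, 0], [-1, -0.05, 0, 0.06, 0], [-1, -0.07, 0, 0.09, 0], [-1, -0.075, 0, 0.103, 0], [-1, -0.075, 0, 0.103, 0]]

```text
time_s: 20.88
tcp_pos: [0.6051, -0.1738, 0.1838]
eef_rot: [180.0, -0.0, -164.5]
contact_force: [-1.2, -0.2, -2.2]
gripper_width: 0.019
gripper_force: 8.0
```

Run:
```python
from fit import *
s=state();print(s["moment"].round(2))
H=C+F@[.0546,0,0];D=np.array([.0019,.0014,0]);g=s["tcp_pos"]-D+[0,0,.008]-H;print("grasp in deck frame",F.T@g)
```

```text
t20.88 [ 0.6051 -0.1738  0.1838] [ 1.7998e+02 -2.0000e-02 -1.6448e+02] w0.0190 F [-1.2 -0.2 -2.2] [  2.  19. -10.  -0. -62. -76.]
[-0.17  0.22 -0.03]
grasp in deck frame [ 8.95847871e-05 -4.11406014e-04  3.37435391e-02]
```

Emit:
drive_tool:
  increments:
    - [[-1, -0.007, 0, 0.015, 0], [-1, -0.014, 0, 0.03, 0], [-1, -0.014, 0, 0.03, 0]]

```text
time_s: 21.25
tcp_pos: [0.6071, -0.1736, 0.1812]
eef_rot: [-180.0, 0.0, -164.5]
contact_force: [-2.3, -1.2, 2.6]
gripper_width: 0.0184
gripper_force: 8.0
```

Emit:
drive_tool:
  increments:
    - [[-0.4, 0, 0, 0, 0], [-0.3, 0, 0, 0, 0], [-0.3, 0, 0, 0, 0], [-0.3, 0, 0, 0, 0]]

```text
time_s: 21.75
tcp_pos: [0.607, -0.1734, 0.1805]
eef_rot: [-180.0, 0.0, -164.5]
contact_force: [0.4, -0.2, 0.1]
gripper_width: 0.0306
gripper_force: 0.0
```

Emit:
drive_tool:
  increments:
    - [[-0.3, 0, 0, -0.2, 0], [-0.3, 0, 0, -0.4, 0], [-0.3, 0, 0, -0.5, 0], [-0.3, 0, 0, -0.5, 0]]

```text
time_s: 22.25
tcp_pos: [0.6072, -0.1734, 0.2412]
eef_rot: [-180.0, 0.1, -164.5]
contact_force: [-1.0, -0.0, -0.5]
gripper_width: 0.0305
gripper_force: 0.0
```

Run:
```python
from fit import *
s=state();m=camera_model("wrist")
H=C+F@[.0546,0,0]
top=H+n*.036
for h in(.036,.040,.048):
    print(h,proj(m,[H+n*h+F@[.0095*np.cos(t),.0095*np.sin(t),0] for t in(0,np.pi/2,np.pi,-np.pi/2)]).round(0).tolist())
print("top",top,"go above",go(s,top+[0,0,.011+.015],-164.4))
im=capture("wrist");w=im.astype(int)
for v in range(264,356,4): print(v,[f"{a.sum()//3}{'+' if a[0]>=a[2] else '-'}" for a in w[v,287:353:3]])
```

```text
t22.25 [ 0.6072 -0.1734  0.2412] [-1.7998e+02  9.0000e-02 -1.6447e+02] w0.0305 F [-1.  -0.  -0.5] [  2.  16.  -5.  -0. -69. -76.]
0.036 [[319.0, 295.0], [338.0, 276.0], [319.0, 257.0], [300.0, 276.0]]
0.04 [[319.0, 295.0], [339.0, 276.0], [319.0, 256.0], [300.0, 276.0]]
0.048 [[319.0, 295.0], [339.0, 275.0], [319.0, 255.0], [299.0, 275.0]]
top [ 0.6021139  -0.17510624  0.19380204] go above (array([ 0.045, -0.002,  0.178]), np.float64(-0.0002))
264 ['174+', '172+', '138+', '77-', '41-', '40-', '143+', '149+', '150+', '150+', '152+', '154+', '153+', '153+', '153+', '155+', '77+', '49-', '52-', '102+', '101+', '102+']
268 ['180+', '180+', '145+', '69-', '40-', '130+', '153+', '150+', '150+', '152+', '153+', '155+', '154+', '154+', '153+', '156+', '140+', '39-', '40-', '104+', '105+', '104+']
272 ['181+', '182+', '170+', '77-', '59-', '149+', '154+', '151+', '151+', '153+', '154+', '157+', '155+', '157+', '156+', '157+', '80+', '56+', '40-', '105+', '105+', '104+']
276 ['163+', '156+', '117+', '76-', '45-', '149+', '155+', '152+', '152+', '155+', '156+', '157+', '158+', '156+', '156+', '
[... 2507 characters left out ...]
72+', '71+', '70+', '72+', '73+', '79+', '108+', '120+', '121+']
340 ['73+', '71+', '72+', '71+', '71+', '73+', '72+', '75+', '74+', '73+', '72+', '72+', '72+', '72+', '71+', '70+', '70+', '71+', '70+', '71+', '71+', '71+']
344 ['74+', '74+', '74+', '75+', '73+', '72+', '72+', '70+', '70+', '71+', '71+', '72+', '73+', '73+', '73+', '72+', '72+', '72+', '72+', '71+', '70+', '71+']
348 ['75+', '74+', '73+', '72+', '73+', '73+', '74+', '73+', '74+', '73+', '72+', '72+', '70+', '70+', '71+', '73+', '73+', '73+', '73+', '74+', '73+', '73+']
352 ['72+', '72+', '74+', '73+', '75+', '75+', '74+', '73+', '72+', '71+', '74+', '74+', '73+', '73+', '74+', '73+', '71+', '69+', '70+', '72+', '73+', '73+']
```

Emit:
drive_tool:
  increments:
    - [[-1, 0.03, 0, 0, 0], [-1, 0.03, 0, 0, 0], [-1, 0.03, 0, 0.1, 0], [-1, 0.03, 0, 0.178, 0], [-1, 0.03, 0, 0.178, 0]]

```text
time_s: 22.92
tcp_pos: [0.6027, -0.1743, 0.2176]
eef_rot: [180.0, -0.1, -164.5]
contact_force: [-0.3, 0.1, -0.0]
gripper_width: 0.0003
gripper_force: 0.0
```

Emit:
drive_tool:
  increments:
    - [[-1, 0, 0, 0.03, 0], [-1, 0, 0, 0.06, 0], [-1, 0, 0, 0.085, 0], [-1, 0, 0, 0.095, 0], [-1, 0, 0, 0.095, 0]]

```text
time_s: 23.55
tcp_pos: [0.6037, -0.1746, 0.2087]
eef_rot: [-180.0, 0.1, -164.5]
contact_force: [-1.4, -0.2, 4.0]
gripper_width: 0.0007
gripper_force: 2.3
```

Contact at z≈.2087, just as expected for a seated head; press firmly to be sure.

Emit:
drive_tool:
  increments:
    - [[-1, 0, 0, 0.01, 0], [-1, 0, 0, 0.025, 0], [-1, 0, 0, 0.035, 0], [-1, 0, 0, 0.035, 0]]

```text
time_s: 24.05
tcp_pos: [0.6044, -0.1757, 0.2077]
eef_rot: [-179.8, 0.2, -164.4]
contact_force: [-5.0, -0.1, 20.2]
gripper_width: 0.0005
gripper_force: 9.9
```

Run:
```python
from fit import *
s=state();H=C+F@[.0546,0,0];print(H[2]+.036*n[2]+.0095*np.sin(np.radians(25))+.011)
```

```text
t24.05 [ 0.6044 -0.1757  0.2077] [-179.78    0.2  -164.41] w0.0005 F [-5.  -0.1 20.2] [  2.  17.  -8.   0. -64. -76.]
0.20881691091089824
```

Emit:
drive_tool:
  increments:
    - [[-1, 0, 0, 0.015, 0], [-1, 0, 0, 0.015, 0], [-1, 0, 0, 0, 0]]

```text
time_s: 24.42
tcp_pos: [0.6044, -0.1757, 0.2079]
eef_rot: [-179.8, 0.2, -164.4]
contact_force: [-4.0, -1.1, 15.3]
gripper_width: 0.0005
gripper_force: 7.5
```

Emit:
drive_tool:
  increments:
    - [[-1, 0, 0, -0.2, 0], [-1, 0, 0, -0.5, 0], [-1, 0.2, 0, -0.8, 0], [-1, 0.2, 0, -0.8, 0]]

```text
time_s: 24.92
tcp_pos: [0.5807, -0.1815, 0.3035]
eef_rot: [-179.9, 0.3, -164.5]
contact_force: [1.6, 0.5, -0.2]
gripper_width: 0.0003
gripper_force: 0.0
```

Emit:
drive_tool:
  increments:
    - [[-0.4, -0.6, 0, 0, 0], [-0.4, -0.6, 0, 0, 0], [-0.4, -0.6, 0, 0, 0]]

```text
time_s: 25.3
tcp_pos: [0.6498, -0.1611, 0.2978]
eef_rot: [180.0, -0.1, -164.4]
contact_force: [-1.0, -0.6, 0.1]
gripper_width: 0.0236
gripper_force: 0.0
```

Run:
```python
from fit import *
s=state();m=camera_model("wrist");H=C+F@[.0546,0,0]
im=capture("wrist");w=im.astype(int)
t=np.linspace(0,2*np.pi,36)
for h,rr in((.036,.0095),(.003,.0105)):
    q=proj(m,[H+n*h+F@[rr*np.cos(a),rr*np.sin(a),0] for a in t]);print(h,q.min(0).round(1),q.max(0).round(1),q.mean(0).round(1))
g=cv2.cvtColor(im,cv2.COLOR_RGB2GRAY);c=q.mean(0).astype(int)
b=(w[...,0]>=w[...,2])&(g>60);b=b.astype(np.uint8)
x0,y0=c-30
N,l,st,ce=cv2.connectedComponentsWithStats(b[y0:y0+60,x0:x0+60]);print(x0,y0,st[:6],ce[:6])
for v in range(y0,y0+60,3): print(v,[f"{g[v,u]}{'+' if w[v,u,0]>=w[v,u,2] else '-'}" for u in range(x0,x0+60,3)])
```

```text
t25.30 [ 0.6498 -0.1611  0.2978] [ 1.7995e+02 -1.4000e-01 -1.6444e+02] w0.0236 F [-1.  -0.6  0.1] [  3.  18.   5.  -0. -77. -77.]
0.036 [302.4 156.4] [334.3 187.2] [318.3 172.1]
0.003 [302.8 171.7] [334.  201.9] [318.4 187.2]
288 157 [[   7    0   46   52  813]
 [   0    0   60   60 1546]
 [  12    0   33   45 1241]] [[26.31734317 30.58425584]
 [31.95860285 35.53492885]
 [28.52215955 21.2715552 ]]
157 ['182+', '183+', '64+', '73-', '72-', '70-', '75-', '113+', '139+', '141+', '143+', '140+', '101+', '79-', '71-', '70-', '72-', '36-', '123+', '184+']
160 ['181+', '183+', '161+', '75-', '73-', '69-', '132+', '138+', '140+', '142+', '144+', '140+', '141+', '126+', '71-', '71-', '74-', '182+', '182+', '181+']
163 ['181+', '182+', '183+', '75-', '73-', '126+', '139+', '138+', '140+', '142+', '144+', '140+', '141+', '143+', '109+', '69-', '78-', '183+', '182+', '183+']
166 ['181+', '182+', '182+', '76-', '73-', '138+', '140+', '139+', '140+', '142+', '144+', '141+', '142+', '143+', '142+', '70-', '92+', '184+', '182+', '184+']
169 ['180+', '180+', '182+', '74-', '82-', '139+', '139+', '139
[... 1755 characters left out ...]
'75-', '74-', '73-', '73-', '153+', '184+', '185+', '185+']
205 ['182+', '183+', '136+', '61-', '60-', '62-', '64-', '65-', '66-', '67-', '68-', '69-', '71-', '71-', '71-', '72-', '158+', '186+', '186+', '186+']
208 ['182+', '182+', '171+', '144+', '135+', '120+', '132+', '126+', '126+', '92+', '67+', '106+', '93+', '62+', '54+', '69+', '167+', '185+', '186+', '188+']
211 ['182+', '183+', '183+', '184+', '183+', '182+', '182+', '183+', '185+', '185+', '185+', '184+', '185+', '185+', '187+', '186+', '187+', '187+', '187+', '187+']
214 ['183+', '183+', '184+', '182+', '182+', '181+', '181+', '183+', '184+', '184+', '184+', '185+', '187+', '188+', '187+', '189+', '187+', '186+', '188+', '189+']
```

```bash
python3 -c "
from plant import job
print(job.close_job())"
```

```text
the job is handed in; nothing more can be done
None
```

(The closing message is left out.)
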